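# Take the oil filler cap off the leather splitter

## Robot

A 7-joint arm with a two-finger parallel gripper is mounted at the origin on the work surface. World frame = base frame: x ahead of the robot, y to its left, z up, the work surface at z = 0. Lengths are in m, angles in rad, forces in N, time in s.
With the tool pointing down it reaches from about 0.4 to 0.85 m from the base axis. Payload 10.4 kg.
Tool frame: the origin (TCP) lies on the centre line of the jaws, within the pads' length; the fingertips stand r.tip_extent ahead of it and the grasp point (between the pads) lies 3 mm ahead of it (r.tip_extent is the distance from the TCP to the fingertips, in m); z points along the fingers, y is the direction in which the jaws open and shut (so a half turn about z gives the same grasp; the last joint's range is limited). The gripper opens to 87 mm and grips with 3 to 60 N. Pads are 19 mm wide; open, the fingers measure 117 mm over their backs; the gripper's body (75 mm by 190 mm) begins 51 mm behind the grasp point.
Start: joints at [-1.274, 0.332, -0.065, 1.46, 0.022, 1.35, -0.088], TCP at [0.196, 0.593, 0.245] pointing down, gripper open.
Joint ranges: [-2.6, 2.6], [-0.5, 2.12], [-1.47, 1.34], [0.16, 2.42], [-1.27, 4.41], [0.06, 2.06], [-2.6, 2.6]. Speed limits (rad/s): [2.22, 2.22, 2.79, 2.79, 3.14, 3.14, 3.14].

## Interface

Orientations are given as a unit quaternion [x, y, z, w].
In Python, from bench import r gives the robot as it stands. The module is installed in compiled form; this text tells all that it offers.
- The arm moves only by the shell command python3 -m jog 'ROWS' [FORCE]. ROWS is JSON, a list of rows, each a list of 5 numbers: the shift along the tool's x, y, z in cm, then the turn about the tool's z in rad, then the closure, from 0 (fully open) to 1 (shut). A call has exactly 10 rows; each row shifts and turns the pose as measured when the row begins, along the tool's axes as they then stand; what a row does not reach is not made up. A row lasts 1/10 s, in which the tool goes at most 50 mm and 8.59 degrees, less where a joint would pass 70% of its speed; a pose out of reach is approached as far as the arm can. A call with a gripper value outside its range is refused whole. The fingers move at their own pace and stop on an object; FORCE is the grip in N (left out, the last holds). Time passes only in rows, so rows that do not move let the fingers close, or fill a call up. It gives the time, the measured TCP pose, the force and the opening at its end, in the units of the state.
- r.read_state(): the state, without advancing time (a new reading comes with each control period).
- r.camera(name): name is "scene" or "top" or "wrist"; returns a dict with "pixels" (420x560x3 uint8, red, green, blue), "fx", "fy", "cx", "cy" (pixels), "k1" (the pictures are not rectified: a ray, as slopes to the right and down, at radius r is drawn at 1 + k1 r^2 times it, then the intrinsics apply), "camera_from_world" (4x4, takes a point from world to camera coordinates). Camera axes: x right, y up, looking along -z (the intrinsics and any distortion apply to the point x, -y, -z); pixel columns grow to the right and rows downward; lengths in m; the calibration is good to about 2 mm. A picture is of the moment at which its call begins. There is no depth.
- r.close_job(): hands the job in, once; it reports no verdict.
The state is a dict: "time": time; "joint_positions": joint angles; "joint_vel": joint speeds; "joint_torque": joint torques, N m; "ee_pos": TCP position; "eef_rot": TCP orientation; "ft_force": force on the tool from outside, world axes, zero at the start; "torque": the same for the moment, N m; "width": finger opening in m.
Only numpy, scipy, OpenCV 4.12 (cv2) and the standard library are available. Lean on these libraries where they do the work, as an engineer would, in place of code of your own. Each camera call takes 0.05 s, during which the arm holds its last target. There are 200 camera calls.

## Task

The gear case of the bench leather splitter needs oil. Push down the sprung filler cap, the one with the bar grip and not the plain round breather, turn it anticlockwise while it is down until it comes free, then lift it off and set it down in the shallow metal tray without dropping it. Leave the oil bottle standing where it is.

Things in the scene. Friction and masses are not known exactly. Their poses are not given: they have to be found in the camera images.
- cap_grip (a point): Loose black filler cap, 180 g, 60 mm tall: upright bar grip 56 long, 14 wide, 28 high, on a disc 66 across, 8 thick, on a steel stem 32 across, 24 long, with two lugs at its foot. The point is the bar's centre, 14 mm above the disc, 46 above the stem's foot. x along the bar, y across it, z up. Locked, the bar lies along the neck's x and the point is 34 mm above the rim.
- neck (a point): Rim centre of the fixed steel filler neck, 60 mm across, 130 above the bench, 30 above the grey gear case; x along the locked bar, z up. Its spring pushes the cap up (5 N locked, 11 N down). Push the cap down 7 to 12 mm (the rim stops it at 12), turn about 60 deg anticlockwise seen from above (52 to 68 frees it), then it springs to 5 mm above its locked height and lifts straight out.
- tray_floor (a point): Centre of the inner floor of the shallow aluminium tray, 4 mm above the bench; inside 182 mm along x and 152 mm along y, rim 18 mm above the floor. Fixed to the bench. The cap stands on its stem there.
- oil: Clear plastic oil bottle with a paper label, 58 mm across, 150 mm tall, standing loose on the bench between splitter and tray; origin at the centre of its underside, z up.
Mind the look-alikes: they are no part of the job. What is meant by the part that bears cap_grip is not green, and is the smaller of those in its own colour. There is more than one size of the part that bears tray_floor; the job needs the larger.

How it is judged:
On the way, in this order (a step that is already met when the one before it is completed fails the run):
1. The cap is pushed down at least 5.5 mm in the neck (z of cap_grip in the frame of neck below 0.0285 m and horizontal distance between cap_grip and neck below 0.01 m), for 0.1 s.
2. In the neck, the cap is turned at least 40 degrees from its locked direction (angle between the x axis of cap_grip and the x axis of neck, either way round above 0.7 rad and z of cap_grip in the frame of neck below 0.046 m and horizontal distance between cap_grip and neck below 0.012 m), for 0.1 s.
3. The cap is lowered into the tray while still held: bar centre less than 61 mm above the tray floor (46 mm when standing), fingers touching it (z of cap_grip in the frame of tray_floor below 0.061 m and x of cap_grip in the frame of tray_floor between -0.09 and 0.09 m and y of cap_grip in the frame of tray_floor between -0.075 and 0.075 m and contact force between cap and the fingers above 0.5 N), for 0.1 s.
At the end, for the whole second after the job is handed in: The cap rests, released and still, in the tray: the centre of its bar grip is inside the tray's walls (within 90 mm of the centre along the tray's x and 75 mm along its y) and less than 52 mm above the tray floor. The oil bottle stands upright within 50 mm of where it was (x of cap_grip in the frame of tray_floor between -0.09 and 0.09 m and y of cap_grip in the frame of tray_floor between -0.075 and 0.075 m and z of cap_grip in the frame of tray_floor below 0.052 m and linear speed of cap below 0.03 m/s and angle between oil's own z axis and vertical below 0.2 rad and distance of oil from where it was at the start of the episode below 0.05 m); the robot touches nothing.
It fails at once if The oil bottle is knocked over or shoved more than 50 mm (angle between oil's own z axis and vertical above 0.4 rad or distance of oil from where it was at the start of the episode above 0.05 m).
It also fails if it takes over 51 s, if anything falls off the work surface, if the arm or the gripper's body presses on something with over 40 N, if the wrist force passes 120 N, or if a joint passes its speed limit or range.

## Working session

There is one attempt and no reset: what is moved stays moved. The work goes in short steps, Python scripts to look and compute and a shell command to move; the robot and the scene stay as the last step left them, time stands still between calls to the robot, and variables do not carry over. Pictures are saved under pics/ and viewed, about 8 in all and at most 12, crops included, and the job is handed in when it is done.

```bash
mkdir -p pics; cat > h.py <<'E'
import numpy as np, cv2
from bench import r
def shot(n,f):
    c=r.camera(n); cv2.imwrite('pics/'+f+'.png',c['pixels'][:,:,::-1]); np.save('pics/'+f+'.npy',c,allow_pickle=True); return c
def load(f): return np.load('pics/'+f+'.npy',allow_pickle=True).item()
def ray(c,u,v):
    K=np.array([[c['fx'],0,c['cx']],[0,c['fy'],c['cy']],[0,0,1.]])
    p=cv2.undistortPoints(np.array([[[u,v]]],float),K,np.array([c['k1'],0,0,0.]))[0,0]
    T=np.array(c['camera_from_world']); R=T[:3,:3]; o=-R.T@T[:3,3]
    d=R.T@np.array([p[0],-p[1],-1]); return o,d/np.linalg.norm(d)
def plane(c,u,v,z):
    o,d=ray(c,u,v); return o+d*(z-o[2])/d[2]
def tri(a,b):
    A=np.zeros((3,3));y=np.zeros(3)
    for o,d in (a,b):
        P=np.eye(3)-np.outer(d,d);A+=P;y+=P@o
    x=np.linalg.solve(A,y); return x,[np.linalg.norm((np.eye(3)-np.outer(d,d))@(x-o)) for o,d in (a,b)]
def proj(c,p):
    T=np.array(c['camera_from_world']);q=T[:3,:3]@np.array(p)+T[:3,3];x,y=q[0]/-q[2],-q[1]/-q[2];k=1+c['k1']*(x*x+y*y)
    return c['fx']*x*k+c['cx'],c['fy']*y*k+c['cy']
E
python3 - <<'E'
from h import *
a=[shot(n,n+'0') for n in('scene','top','wrist')]
for c in a: print(c['fx'],c['k1'],np.round(ray(c,280,210),3))
s=r.read_state();print(s,r.tip_extent)
E
```

```text
453.10507710934286 0.04020390897347738 [[ 1.149 -0.674  1.127]
 [-0.508  0.48  -0.716]]
452.72588606749645 -0.0468059448535493 [[ 0.186  0.003  1.539]
 [ 0.167 -0.011 -0.986]]
361.4214116630296 -0.058733651136728925 [[ 0.121  0.618  0.384]
 [ 0.285 -0.095 -0.954]]
{'time': 0.15, 'joint_positions': array([-1.27356688,  0.33273664, -0.06470537,  1.46074346,  0.02160462,
        1.34989718, -0.08850256]), 'joint_vel': array([-0.00100501, -0.00227631,  0.00112813, -0.00446378,  0.0011486 ,
       -0.00093326, -0.00088687]), 'joint_torque': array([ 9.30199058e-04, -6.23634696e+01,  2.48601119e-02, -3.90141177e+01,
       -6.12428575e-02,  3.73252120e-02,  7.16846716e-05]), 'ee_pos': array([0.19641637, 0.59305224, 0.24393286]), 'eef_rot': array([ 1.59223955e-01,  9.87242339e-01, -5.40972646e-04, -6.23489110e-05]), 'ft_force': array([-0.38520752,  0.12213701, -0.53888445]), 'torque': array([-0.02003548, -0.0129351 , -0.04608929]), 'width': 0.08686443891745768} 0.022
```

View pics/scene0.png

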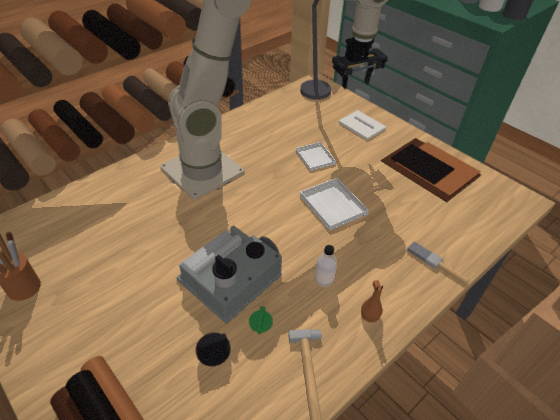

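View pics/top0.png

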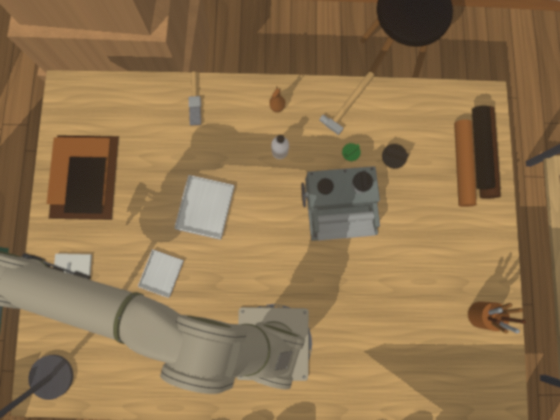

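Candidates for the cap: the black bar-grip in the gear case at scene (224,265); the plain round breather at scene (255,250); the green cap at (261,320); and the larger loose black cap at (213,348). By the description it is (224,265). For the tray, the larger one is at (333,204) and the smaller look-alike is at (315,157). Next I'll check the choice in one close crop.

```bash
python3 - <<'E'
from h import *
a=cv2.imread('pics/scene0.png')[225:325,170:290];b=cv2.imread('pics/top0.png')[140:240,285:415]
f=lambda i,w:cv2.convertScaleAbs(cv2.resize(i,(w,400),interpolation=cv2.INTER_CUBIC),alpha=1.6,beta=15)
cv2.imwrite('pics/crop1.png',np.hstack([f(a,400),f(b,400)]))
s,t=load('scene0'),load('top0')
# rough planes
print('cap scene/top',plane(s,223,261,.16),plane(t,363,181,.16),plane(t,325,186,.16))
print('tray',plane(s,333,207,.004),plane(t,206,208,.004)); print('oil',plane(s,326,281,0),plane(t,280,150,.06))
m=(t['pixels'].min(2)>150).astype(np.uint8)
for k in cv2.findContours(m,0,2)[0]:
    if cv2.contourArea(k)>300: print(cv2.minAreaRect(k))
E
```

```text
cap scene/top [ 0.50728785 -0.26958633  0.16      ] [ 0.51637963 -0.27086692  0.16      ] [ 0.49765022 -0.15118356  0.16      ]
tray [0.46153882 0.22992083 0.004     ] [0.44688275 0.2405813  0.004     ]
oil [ 0.66346673 -0.01177148  0.        ] [ 0.64200569 -0.00932418  0.06      ]
((71.85987854003906, 263.423583984375), (34.22817611694336, 18.059913635253906), 2.045408248901367)
((161.56185913085938, 271.6391906738281), (29.795259475708008, 35.53892135620117), 21.037511825561523)
((205.91177368164062, 204.85293579101562), (41.95866012573242, 49.23472595214844), 14.03624439239502)
```

View pics/crop1.png

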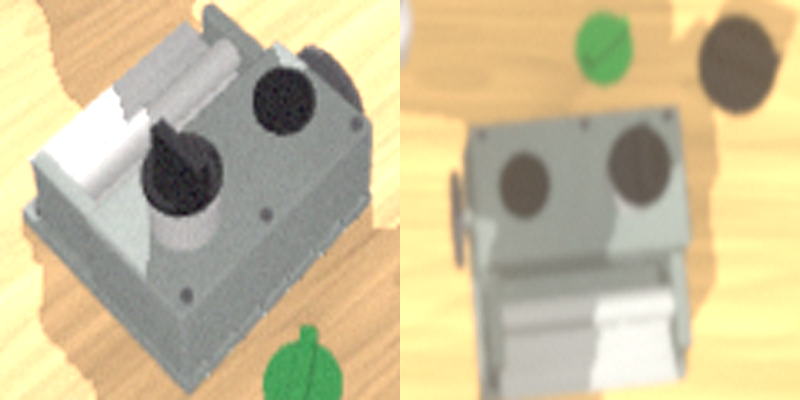

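The left crop confirms it: the cap in the neck at scene (224,265), top (363,181), has an upright bar on its disc. The breather at scene (255,250), top (325,186), is flat and round. So the target is near (0.51,-0.27), and the bar runs roughly along world x.

```bash
cat >> h.py <<'E'
def yaw(): 
    from scipy.spatial.transform import Rotation as R
    y=R.from_quat(r.read_state()['eef_rot']).as_matrix()[:,1]; return np.arctan2(y[1],y[0])
def plan(p,ya,n,cap=4.8):
    """suggested shifts in the tool axes (tool down), jaw axis to world angle ya"""
    q=np.array(r.read_state()['ee_pos']);a=yaw();d=(np.array(p)-q)
    n=max(n,int(np.ceil(np.linalg.norm(d)*100/cap)),int(np.ceil(abs(ya-a)/.147)));t=(ya-a)/n
    print('from',q.round(4),round(a,3),'rows',n)
    for i in range(n):
        y=np.array([np.cos(a+i*t),np.sin(a+i*t)]);x=np.array([-y[1],y[0]])*-1
        x=np.array([y[1]*-1,y[0]*1])  # y x (-z)
        print(np.round([d[:2]@x*100/n,d[:2]@y*100/n,-d[2]*100/n,-t],2).tolist())
    print('joints',r.read_state()['joint_positions'].round(2))
E
python3 - <<'E'
from h import *
plan([.45,.1,.28],yaw()-1.47,10,6)
E
```

```text
from [0.1964 0.5931 0.2439] 1.251 rows 10
[-3.96, -3.88, -0.36, 0.15]
[-4.48, -3.26, -0.36, 0.15]
[-4.91, -2.57, -0.36, 0.15]
[-5.24, -1.82, -0.36, 0.15]
[-5.45, -1.04, -0.36, 0.15]
[-5.54, -0.23, -0.36, 0.15]
[-5.51, 0.59, -0.36, 0.15]
[-5.37, 1.39, -0.36, 0.15]
[-5.11, 2.16, -0.36, 0.15]
[-4.74, 2.88, -0.36, 0.15]
joints [-1.27  0.33 -0.06  1.46  0.02  1.35 -0.09]
```

```bash
python3 -m jog '[[-3.4,-3.4,-0.4,0.147,0],[-3.9,-2.8,-0.4,0.147,0],[-4.2,-2.2,-0.4,0.147,0],[-4.5,-1.6,-0.4,0.147,0],[-4.7,-0.9,-0.4,0.147,0],[-4.8,-0.2,-0.4,0.147,0],[-4.7,0.5,-0.4,0.147,0],[-4.6,1.2,-0.4,0.147,0],[-4.4,1.9,-0.4,0.147,0],[-4.1,2.5,-0.4,0.147,0]]'
python3 -c "
from h import *
plan([.51,-.27,.28],-1.571,10,4.7)"
```

```text
time: 1.15
ee_pos: [0.4107, 0.1533, 0.2811]
eef_rot: [0.787, 0.617, -0.003, -0.001]
ft_force: [1.0, 0.9, -0.3]
width: 0.0869
from [0.4107 0.1533 0.2811] -0.242 rows 10
[-3.87, 1.98, 0.01, 0.13]
[-3.57, 2.47, 0.01, 0.13]
[-3.22, 2.93, 0.01, 0.13]
[-2.8, 3.33, 0.01, 0.13]
[-2.33, 3.67, 0.01, 0.13]
[-1.83, 3.95, 0.01, 0.13]
[-1.29, 4.15, 0.01, 0.13]
[-0.73, 4.29, 0.01, 0.13]
[-0.15, 4.34, 0.01, 0.13]
[0.42, 4.33, 0.01, 0.13]
joints [-0.84 -0.12  0.35  1.88  0.04  1.39 -0.74]
```

```bash
python3 -m jog '[[-3.9,2,0,0.135,0],[-3.6,2.5,0,0.135,0],[-3.2,2.9,0,0.135,0],[-2.8,3.3,0,0.135,0],[-2.3,3.7,0,0.135,0],[-1.8,4,0,0.135,0],[-1.3,4.2,0,0.135,0],[-0.7,4.3,0,0.135,0],[-0.1,4.3,0,0.135,0],[0.4,4.3,0,0.135,0]]'
python3 -c "
from h import *
shot('wrist','w1')
plan([.51,-.27,.28],-1.571,1,9)
i=cv2.imread('pics/w1.png');cv2.imwrite('pics/w1b.png',cv2.convertScaleAbs(i,alpha=1.6,beta=20))"
```

```text
time: 2.15
ee_pos: [0.4967, -0.2925, 0.2827]
eef_rot: [0.999, -0.039, -0.0, 0.0]
ft_force: [0.8, 0.3, 1.7]
width: 0.0873
from [ 0.4953 -0.2993  0.2818] -1.664 rows 1
[1.19, -3.06, 0.18, -0.09]
joints [-0.27  0.28  0.9   1.57 -0.21  1.4  -1.02]
```

View pics/w1b.png

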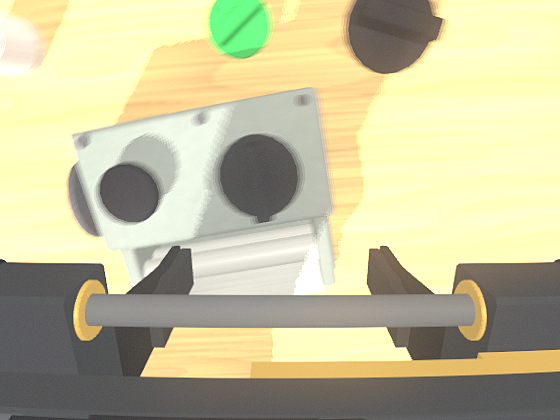

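The wrist view shows the cap at (260,174), with the bar's near end showing at (264,218). The breather is at (129,192), the green cap at (240,25) and the larger black cap at (390,28). I'll shift over it and take a second view for height.

```bash
python3 -m jog '[[0.6,-1.5,0,-0.04,0],[0.6,-1.5,0,-0.04,0],[0,0,0,0,0],[0,0,0,0,0],[0,0,0,0,0],[0,0,0,0,0],[0,0,0,0,0],[0,0,0,0,0],[0,0,0,0,0],[0,0,0,0,0]]'
cat >> h.py <<'E'
def dark(c,u,v,R=70,th=75):
    g=cv2.GaussianBlur(c['pixels'].max(2),(3,3),0);m=(g<th).astype(np.uint8);n,l,s,ce=cv2.connectedComponentsWithStats(m)
    k=l[int(v),int(u)];return (l==k),s[k],ce[k]
E
python3 - <<'E'
from h import *
w=shot('wrist','w2');print(r.read_state()['ee_pos'],yaw())
a=load('w1')
g=a['pixels'].max(2);print(g[130:230:6,260])
o=[]
u,v=proj(w,[.507,-.27,.15]);print(u,v)
for c,(x,y) in((a,(260,180)),(w,(u,v)),(load('scene0'),(224,265))):
    x,y=int(x),int(y); k=50 if c is not load else 0
    h=20 if c['fx']>400 else 55
    i=c['pixels'][y-h:y+h,x-h:x+h,::-1]; i=cv2.resize(i,(260,260),interpolation=cv2.INTER_CUBIC); o.append(cv2.convertScaleAbs(i,alpha=4,beta=-20)); print(x-h,y-h,260/(2*h))
cv2.imwrite('pics/c2.png',np.hstack(o))
E
```

```text
time: 3.2
ee_pos: [0.5098, -0.2679, 0.2812]
eef_rot: [1.0, -0.004, -0.002, 0.002]
ft_force: [-0.3, -0.6, 0.0]
width: 0.0871
[ 0.50975199 -0.26791179  0.28117684] -1.5788545531624345
[110  43  42  43  41  41  41  42  38  39  40  40  44  43  44  44  91]
281.4215330184551 207.55822126067193
205 125 2.3636363636363638
226 152 2.3636363636363638
204 245 6.5
```

View pics/c2.png

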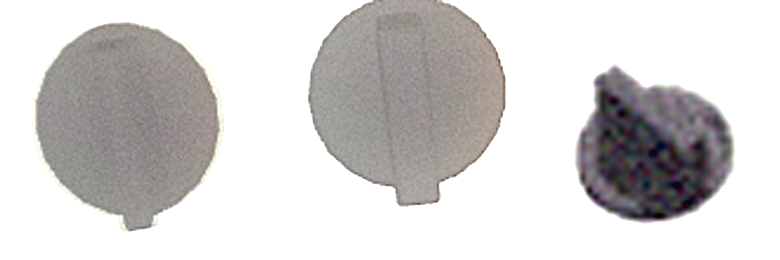

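The crop shows the bar clearly. In w2 its top runs from about u=285, v=164 to u=293, v=238, and the disc is centred near (288,190). Now I'll triangulate.

```bash
python3 - <<'E'
from h import *
a,w,s=load('w1'),load('w2'),load('scene0')
cw=lambda x,y:(226+(x-260)/2.364,152+y/2.364)
cs=lambda x,y:(204+(x-520)/6.5,245+y/6.5)
def disc(c,u,v):
    m,st,ce=dark(c,u,v); m=cv2.morphologyEx(m.astype(np.uint8),cv2.MORPH_OPEN,cv2.getStructuringElement(2,(31,31)))
    k=max(cv2.findContours(m,0,1)[0],key=cv2.contourArea); e=cv2.fitEllipse(k); return e
e1,e2=disc(a,260,180),disc(w,282,195);print(e1,e2)
print('disc w1/w2',tri(ray(a,*e1[0]),ray(w,*e2[0])))
print('disc on z=.15',plane(a,*e1[0],.15),plane(w,*e2[0],.15))
print('tip w2/scene',tri(ray(w,*cw(419,204)),ray(s,*cs(610,75))))
p,q=plane(w,*cw(400,28),.178),plane(w,*cw(419,204),.178)
print('bar ends',p,q,np.linalg.norm(p-q),'yaw',np.arctan2(*(p-q)[1::-1]),'mid',(p+q)/2)
d=[plane(w,*(e2[0][0]+x,e2[0][1]),.15) for x in(-e2[1][0]/2,e2[1][0]/2)];print('disc dia',np.linalg.norm(d[0]-d[1]))
t=load('top0');m,st,ce=dark(t,363,181,th=95);print('top disc',ce,st,plane(t,*ce,.155))
E
```

```text
((258.5295715332031, 175.6246337890625), (80.10718536376953, 83.3609848022461), 156.97317504882812) ((287.766357421875, 190.78604125976562), (82.1536636352539, 82.57948303222656), 83.71465301513672)
disc w1/w2 (array([ 0.51496465, -0.2760278 ,  0.12551663]), [np.float64(0.0008598101481725513), np.float64(0.0008598101481726698)])
disc on z=.15 [ 0.52084039 -0.27827074  0.15      ] [ 0.52056255 -0.27501182  0.15      ]
tip w2/scene (array([ 0.492475  , -0.27723095,  0.17291124]), [np.float64(0.0023710154763428707), np.float64(0.002371015476342814)])
bar ends [ 0.54680946 -0.272598    0.178     ] [ 0.49231209 -0.27820785  0.178     ] 0.05478533896673928 yaw 0.10257664052178361 mid [ 0.51956077 -0.27540292  0.178     ]
disc dia 0.06372536790851668
top disc [337.57613328 191.57884541] [ 302  168   73   71 2581] [ 0.48176077 -0.19126729  0.155     ]
```

```bash
python3 -m jog '[[0.5,0.4,1,-0.05,0],[0.5,0.4,1,-0.05,0],[0,0,1.5,0,0],[0,0,1.5,0,0],[0,0,1.5,0,0],[0,0,1.2,0,0],[0,0,1,0,0],[0,0,0.6,0,0],[0,0,0,0,0],[0,0,0,0,0]]' 45
python3 -c "
from h import *
shot('wrist','w3'); plan([.52,-.2755,.175],-1.468,1,9)
i=cv2.imread('pics/w3.png');cv2.imwrite('pics/w3b.png',cv2.convertScaleAbs(i,alpha=3,beta=0))"
```

```text
time: 4.25
ee_pos: [0.5189, -0.2764, 0.1823]
eef_rot: [0.999, 0.044, -0.002, 0.002]
ft_force: [0.4, 0.5, -0.3]
width: 0.087
from [ 0.5189 -0.2763  0.1824] -1.483 rows 1
[0.11, -0.07, 0.74, -0.01]
joints [-0.24  0.37  0.81  1.68 -0.28  1.22 -0.85]
```

View pics/w3b.png

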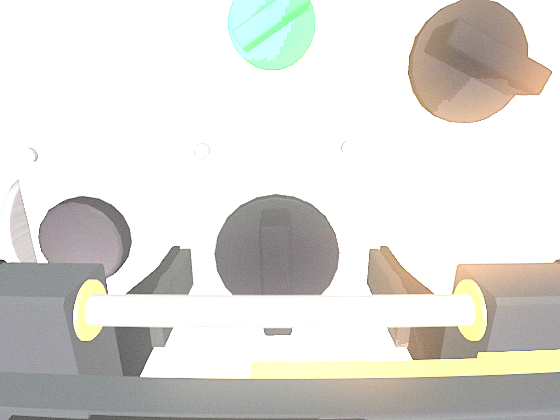

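The bar (top around u=262–291, v=210–333) sits centred between the jaws at u≈280 and is aligned with them. I'll lower the last 7 mm and close.

```bash
python3 -m jog '[[0.1,0,0.4,-0.01,0],[0,0,0.3,0,0],[0,0,0,0,0.5],[0,0,0,0,1],[0,0,0,0,1],[0,0,0,0,1],[0,0,0,0,1],[0,0,0,0,1],[0,0,0,0,1],[0,0,0,0,1]]' 45
```

```text
time: 5.3
ee_pos: [0.5209, -0.2767, 0.1764]
eef_rot: [0.999, 0.049, -0.001, 0.002]
ft_force: [-0.5, 0.3, 1.0]
width: 0.031
```

```bash
python3 -m jog '[[0,0,0,0,1],[0,0,0,0,1],[0,0,0,0,1],[0,0,0,0,1],[0,0,0,0,1],[0,0,0,0,1],[0,0,0,0,1],[0,0,0,0,1],[0,0,0,0,1],[0,0,0,0,1]]' 45
```

```text
time: 6.3
ee_pos: [0.5209, -0.276, 0.1766]
eef_rot: [0.999, 0.05, -0.001, 0.002]
ft_force: [-0.2, 2.1, 2.2]
width: 0.0139
```

```bash
python3 -m jog '[[0,0,0.3,0,1],[0,0,0.3,0,1],[0,0,0.3,0,1],[0,0,0.1,0,1],[0,0,0.1,0,1],[0,0,0.1,0,1],[0,0,0.1,0,1],[0,0,0.1,0,1],[0,0,0.1,0,1],[0,0,0.1,0,1]]' 45
```

```text
time: 7.3
ee_pos: [0.521, -0.2762, 0.1657]
eef_rot: [0.999, 0.05, 0.001, -0.0]
ft_force: [-4.2, 2.5, 9.5]
width: 0.0137
```

```bash
python3 -m jog '[[0,0,0.05,-0.1,1],[0,0,0.05,-0.12,1],[0,0,0.05,-0.12,1],[0,0,0.05,-0.12,1],[0,0,0.05,-0.12,1],[0,0,0.05,-0.12,1],[0,0,0.05,-0.12,1],[0,0,0.05,-0.1,1],[0,0,0.05,0,1],[0,0,0.05,0,1]]' 45; python3 -c "
from h import *
print(yaw(),r.read_state()['torque'],r.read_state()['joint_positions'].round(2))"
```

```text
time: 8.3
ee_pos: [0.5192, -0.2751, 0.1655]
eef_rot: [0.864, 0.504, 0.002, -0.003]
ft_force: [-2.9, 3.4, 8.0]
width: 0.0141
-0.5146504205061666 [ 0.54656548  0.78588245 -0.05559776] [-0.09  0.35  0.62  1.69 -0.22  1.18  0.07]
```

```bash
python3 -m jog '[[0,0,0.05,-0.07,1],[0,0,0.05,-0.04,1],[0,0,0.05,0,1],[0,0,0,0,1],[0,0,-0.2,0,1],[0,0,-0.2,0,1],[0,0,-0.3,0,1],[0,0,-0.4,0,1],[0,0,-0.5,0,1],[0,0,0,0,1]]' 45; python3 -c "
from h import *
print(yaw(),r.read_state()['torque'])
shot('wrist','w4')
i=cv2.imread('pics/w4.png');cv2.imwrite('pics/w4b.png',cv2.convertScaleAbs(i,alpha=2.5,beta=0))"
```

```text
time: 9.3
ee_pos: [0.519, -0.2753, 0.183]
eef_rot: [0.834, 0.552, 0.003, -0.003]
ft_force: [0.1, 0.6, -1.7]
width: 0.0138
-0.40135381469108494 [-0.00088281  0.11176997 -0.00242306]
```

View pics/w4b.png

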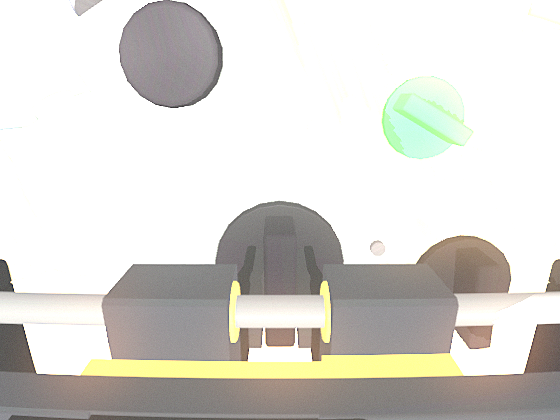

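The cap is free: force is -1.7 N, which is its weight, with no torque, and it has risen 17 mm with the jaws on the bar (280,280). Lifting straight out.

```bash
python3 -m jog '[[0,0,-0.7,0,1],[0,0,-1,0,1],[0,0,-1,0,1],[0,0,-1,0,1],[0,0,-1.3,0,1],[0,0,-1.5,0,1],[0,0,-1.5,0,1],[0,0,-1.5,0,1],[0,0,-1,0,1],[0,0,-0.5,0,1]]' 45; python3 - <<'E'
from h import *
t,s=load('top0'),load('scene0')
m=(t['pixels'].min(2)>150).astype(np.uint8)
k=[k for k in cv2.findContours(m,0,2)[0] if abs(cv2.minAreaRect(k)[0][0]-206)<5 and cv2.contourArea(k)>300][0]
b=cv2.boxPoints(cv2.minAreaRect(k)); P=np.array([plane(t,*x,.01) for x in b]);print(P.round(3),P.mean(0))
print([np.linalg.norm(P[i]-P[i-1]).round(3) for i in range(4)])
print('scene corners@rim',[plane(s,*x,.022).round(3) for x in((300,203),(337,180),(367,211),(328,229))])
plan([.45,.235,.29],yaw(),10,4.7)
E
```

```text
time: 10.35
ee_pos: [0.5181, -0.2774, 0.3029]
eef_rot: [0.834, 0.551, 0.003, -0.002]
ft_force: [-0.0, 0.3, -0.6]
width: 0.0138
[[0.39  0.327 0.01 ]
 [0.558 0.295 0.01 ]
 [0.525 0.153 0.01 ]
 [0.358 0.187 0.01 ]] [0.45757356 0.24048612 0.01      ]
[np.float64(0.143), np.float64(0.171), np.float64(0.146), np.float64(0.17)]
scene corners@rim [array([0.385, 0.142, 0.022]), array([0.386, 0.327, 0.022]), array([0.561, 0.29 , 0.022]), array([0.532, 0.129, 0.022])]
from [ 0.5181 -0.2774  0.3029] -0.403 rows 12
[3.71, -2.2, 0.11, -0.0]
[3.71, -2.2, 0.11, -0.0]
[3.71, -2.2, 0.11, -0.0]
[3.71, -2.2, 0.11, -0.0]
[3.71, -2.2, 0.11, -0.0]
[3.71, -2.2, 0.11, -0.0]
[3.71, -2.2, 0.11, -0.0]
[3.71, -2.2, 0.11, -0.0]
[3.71, -2.2, 0.11, -0.0]
[3.71, -2.2, 0.11, -0.0]
[3.71, -2.2, 0.11, -0.0]
[3.71, -2.2, 0.11, -0.0]
joints [-0.1   0.25  0.63  1.5  -0.15  1.44  0.13]
```

```bash
python3 -m jog '[[3.7,-2.1,0,0,1],[3.7,-2.1,0,0,1],[3.7,-2.1,0,0,1],[3.7,-2.1,0,0,1],[3.7,-2.1,0,0,1],[3.7,-2.1,0,0,1],[3.7,-2.1,0,0,1],[3.7,-2.1,0,0,1],[3.7,-2.1,0,0,1],[3.7,-2.1,0,0,1]]' 45; python3 -c "
from h import *
plan([.46,.237,.2],yaw(),10,4.7)"|sed -n '1,2p;$p'
```

```text
time: 11.35
ee_pos: [0.4681, 0.1527, 0.3057]
eef_rot: [0.838, 0.545, 0.002, -0.0]
ft_force: [1.4, -0.4, -0.6]
width: 0.0139
from [0.4681 0.1527 0.3057] -0.417 rows 10
[0.74, -0.42, 1.06, -0.0]
joints [-0.63 -0.    0.22  1.72 -0.    1.42 -0.82]
```

```bash
python3 -m jog '[[1.5,-0.8,0.5,0,1],[1.5,-0.8,1,0,1],[1.5,-0.8,1.5,0,1],[1.5,-0.8,1.5,0,1],[1,-0.5,1.5,0,1],[0,0,1.5,0,1],[0,0,1.5,0,1],[0,0,1,0,1],[0,0,0,0,1],[0,0,0,0,1]]' 45; python3 -c "
from h import *
shot('wrist','w5');shot('scene','s5')
a=cv2.imread('pics/w5.png');b=cv2.imread('pics/s5.png')[100:310,240:520]
cv2.imwrite('pics/p5.png',np.hstack([cv2.resize(a,(400,300)),cv2.resize(b,(400,300))]))
plan([.46,.237,.06],yaw(),1,40)"
```

```text
time: 12.35
ee_pos: [0.4588, 0.2425, 0.2018]
eef_rot: [0.835, 0.55, 0.001, -0.001]
ft_force: [-0.3, 0.3, -1.3]
width: 0.0138
from [0.459  0.2426 0.2021] -0.406 rows 1
[-0.47, 0.31, 14.21, -0.0]
joints [-0.71  0.12  0.15  1.81 -0.02  1.21 -0.96]
```

View pics/p5.png

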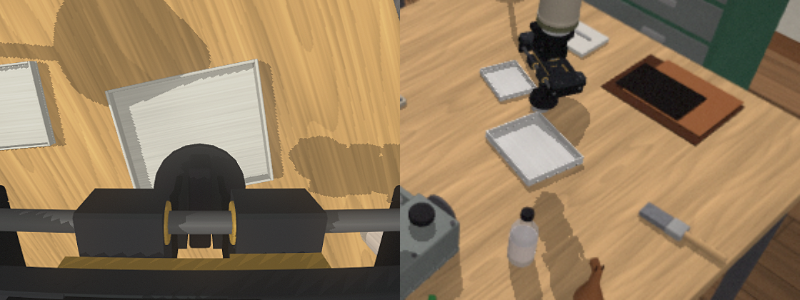

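Left is the wrist view: cap held at (200,180), and the tray's outer rim corners at about (108,92), (258,61) and (272,180). Right is the scene view: the cap hangs over the tray area and the bottle still stands at (522,235). Now I'll check the tray centre from the wrist view.

```bash
python3 - <<'E'
from h import *
w,s=load('w5'),load('scene0')
C=[(151,129),(361,85),(381,252)]
P=[plane(w,*c,.022) for c in C];print(np.round(P,3));print('centre',(P[0]+P[2])/2,'sides',np.linalg.norm(P[0]-P[1]),np.linalg.norm(P[1]-P[2]))
# same corners in s5 crop: s5 px = 240+x*.7 , 100+y*.7
s5=load('s5')
S=[(486,137),(538,112),(583,158),(530,186)]
S=[(240+(x-400)*.7,100+y*.7) for x,y in S]
Q=[plane(s5,*c,.022) for c in S];print('scene',np.round(Q,3),np.mean(Q,0))
for i,c in enumerate(C):
    j=np.argmin([np.linalg.norm(P[i]-q) for q in Q]);print('tri',[np.round(v,4) for v in tri(ray(w,*c),ray(s5,*S[j]))])
E
```

```text
[[0.377 0.337 0.022]
 [0.559 0.298 0.022]
 [0.525 0.146 0.022]]
centre [0.45126538 0.24122023 0.022     ] sides 0.1855475396530653 0.15639935955516923
scene [[0.36  0.167 0.022]
 [0.379 0.332 0.022]
 [0.562 0.294 0.022]
 [0.542 0.133 0.022]] [0.46083101 0.23165645 0.022     ]
tri [array([0.3755, 0.337 , 0.0168]), array([0.0001, 0.0001])]
tri [array([0.5598, 0.2981, 0.0178]), array([0.0001, 0.0001])]
tri [array([0.5305, 0.1411, 0.0085]), array([0.0047, 0.0047])]
```

```bash
python3 -m jog '[[-0.3,0,1.3,0,1],[0,0,1.5,0,1],[0,0,1.7,0,1],[0,0,1.7,0,1],[0,0,1.7,0,1],[0,0,1.5,0,1],[0,0,1.2,0,1],[0,0,0.9,0,1],[0,0,0.5,0,1],[0,0,0.2,0,1]]' 45
```

```text
time: 13.45
ee_pos: [0.4594, 0.2388, 0.0746]
eef_rot: [0.836, 0.549, 0.004, -0.001]
ft_force: [-0.6, -0.4, -1.3]
width: 0.0135
```

```bash
python3 -m jog '[[0,0,0.3,0,1],[0,0,0.2,0,1],[0,0,0.2,0,1],[0,0,0.1,0,1],[0,0,0.1,0,1],[0,0,0,0,1],[0,0,0,0,1],[0,0,0,0,1],[0,0,0,0,1],[0,0,0,0,1]]' 45
```

```text
time: 14.45
ee_pos: [0.4607, 0.2397, 0.0666]
eef_rot: [0.836, 0.549, 0.006, -0.001]
ft_force: [0.1, 1.0, -1.3]
width: 0.0138
```

```bash
python3 -m jog '[[0,0,0.1,0,1],[0,0,0.1,0,1],[0,0,0.1,0,1],[0,0,0.1,0,1],[0,0,0.05,0,1],[0,0,0.05,0,1],[0,0,0,0,1],[0,0,0,0,1],[0,0,0,0,1],[0,0,0,0,1]]' 45
```

```text
time: 15.45
ee_pos: [0.4609, 0.2399, 0.0626]
eef_rot: [0.836, 0.549, 0.006, -0.001]
ft_force: [-1.6, -1.0, 0.5]
width: 0.0138
```

```bash
python3 -m jog '[[0,0,0.1,0,1],[0,0,0.05,0,1],[0,0,0,0,1],[0,0,0,0,0.8],[0,0,0,0,0.5],[0,0,0,0,0.2],[0,0,0,0,0],[0,0,0,0,0],[0,0,0,0,0],[0,0,0,0,0]]' 45
```

```text
time: 16.45
ee_pos: [0.4614, 0.2406, 0.0624]
eef_rot: [0.836, 0.549, 0.007, -0.001]
ft_force: [-0.9, 0.0, 0.6]
width: 0.0577
```

```bash
python3 -m jog '[[0,0,0,0,0],[0,0,0,0,0],[0,0,0,0,0],[0,0,0,0,0],[0,0,-0.5,0,0],[0,0,-1,0,0],[0,0,-1.5,0,0],[0,0,-2,0,0],[0,0,-2,0,0],[0,0,-2,0,0]]'
```

```text
time: 17.45
ee_pos: [0.4593, 0.2388, 0.1565]
eef_rot: [0.836, 0.549, 0.005, -0.001]
ft_force: [0.9, 0.5, -0.3]
width: 0.0869
```

```bash
python3 -m jog '[[0,0,-2,0,0],[0,0,-2,0,0],[0,0,-1,0,0],[0,0,0,0,0],[0,0,0,0,0],[0,0,0,0,0],[0,0,0,0,0],[0,0,0,0,0],[0,0,0,0,0],[0,0,0,0,0]]'; python3 -c "
from h import *
shot('wrist','w6');shot('scene','s6')
a=cv2.imread('pics/w6.png');b=cv2.imread('pics/s6.png')[100:310,240:520]
cv2.imwrite('pics/p6.png',np.hstack([cv2.resize(a,(400,300)),cv2.resize(b,(400,300))]))
w=load('w6')
print(proj(load('s6'),[.455,.24,.036]),proj(w,[.455,.24,.036]))"
```

```text
time: 18.45
ee_pos: [0.4587, 0.238, 0.2111]
eef_rot: [0.836, 0.549, 0.006, -0.001]
ft_force: [0.0, 0.5, -0.5]
width: 0.0872
(np.float64(334.6973793056983), np.float64(198.12013794369147)) (np.float64(272.92943399695014), np.float64(191.59553858307663))
```

View pics/p6.png

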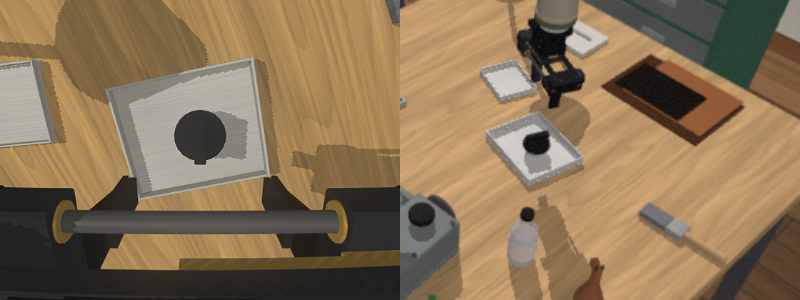

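The cap stands upright in the larger tray: wrist (200,135), scene (537,143), well inside the walls. The bottle still stands at (522,237), and the gripper is clear. Handing in.

```bash
python3 -c "
from bench import r
print(r.close_job())"
```

```text
the job is handed in; nothing more can be done
None
```

The filler cap is off and standing upright in the larger tray, and I handed the job in at about 18.5 s of the 51 s allowed. No verdict was reported.

**What I did:** I gripped the bar-grip cap and pushed it down about 11 mm, where the spring read about 9.5 N. I turned it anticlockwise about 61°, lifted it straight out, and lowered it into the tray. I let go only after feeling it touch the floor.

**Last checks:** The final wrist and scene pictures show the cap upright near the tray's centre and the bottle standing where it was. The gripper was open and about 15 cm above where it let go.

**What disagreed:**
- **Cap height:** two close wrist views put the disc about 25 mm too low because they were too close together to be useful. I used the wrist and scene views instead, which put the bar top at 0.173 m against the stated 0.178 m.
- **Tray centre:** the views differed by about 1 cm.
- **Cap position in the tray:** I judged this by eye in the last pictures and did not measure it.

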